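# Open the ratchet vise on the glued cradle

## Robot

A 6-joint arm with a two-finger parallel gripper is mounted at the origin on a cart in front of the work surface, level with it; the furniture and walls round the work are solid. World frame = base frame: x ahead of the robot, y to its left, z up, the work surface at z = 0. Lengths are in m, angles in degrees, forces in N, time in s.
With the tool pointing down it reaches from about 0.35 to 0.875 m from the base axis. Payload 4.2 kg.
Tool frame: the origin (TCP) lies on the centre line of the jaws, within the pads' length; the fingertips stand 11 mm ahead of it and the grasp point (between the pads) lies 8 mm behind it; z points along the fingers, y is the line along which they close (so a half turn about z gives the same grasp; the last joint's range is limited). The gripper opens to 87 mm and grips with 3 to 60 N. Pads are 19 mm wide; open, the fingers measure 117 mm over their backs; the gripper's body (75 mm by 190 mm) begins 51 mm behind the grasp point.
Start: joints at [79.274, 22.042, 0.453, 0, -68.411, -14.817], TCP at [0.269, 0.564, 0.234] pointing down, gripper open.
Joint ranges: [-179.83, 179.83], [-69.29, 118.12], [-61.27, 80.66], [-181.25, 117.63], [-171.15, -9.14], [-177.46, 177.46]. Speed limits (degrees/s): [159.86, 159.86, 180, 180, 180, 180].

## Interface

Orientations are given as a 3x3 rotation matrix whose columns are the frame's x, y, z axes.
In Python, from station import r gives the robot as it stands.
- The arm moves only by the tool servo_tool, never from a script. Its argument "commands" is a list that holds one entry, the list of rows, each a list of 7 numbers: the closure, from 0 (fully open) to 1 (shut), then the shift along the tool's x, y, z in mm, then the turn, a rotation vector about the tool's x, y, z in rad. In form: [[[claw, x, y, z, ax, ay, az], ...]]. A call has exactly 5 rows; each row is the pose to reach, as a shift and turn from the pose commanded when the call began, along the tool's axes at that moment; what a row does not reach only later rows make up. A row lasts 1/10 s, in which the tool goes at most 50 mm and 8.59 degrees, less where a joint would pass 70% of its speed; a pose out of reach is approached as far as the arm can. A call with a gripper value outside its range is refused whole. The fingers move at their own pace and stop on an object; the grip force is fixed at half the most. Time passes only in rows, so rows that repeat a pose let the fingers close, or fill a call up. It gives the time, the measured TCP pose, the force, the opening and the grip force at its end, in the units of the state.
- r.sense(): the state, without advancing time (a new reading comes with each control period).
- r.capture(name): name is "scene" or "top" or "wrist"; returns a dict with "pixels" (400x640x3 uint8, red, green, blue), "camera_matrix" (3x3 intrinsics, pixels), "R" (3x3) and "t" (3): a world point X has camera coordinates R X + t. Camera axes: x right, y down, z forward; pixel columns grow to the right and rows downward; lengths in m; the calibration is good to about 2 mm. A picture is of the moment at which its call begins. There is no depth.
- r.finish_job(): hands the job in; it is judged then, once.
The state is a dict: "time_s": time; "joints": joint angles; "joint_velocities": joint speeds; "effort": joint torques, N m; "tcp_pos": TCP position; "ee_rot": TCP orientation; "wrist_force": force on the tool from outside, world axes, zero at the start; "moment": the same for the moment, N m; "gripper_width": opening from 0.0 (shut) to 1.0 (fully open); "gripper_force": force on a finger pad.
Only numpy, scipy, OpenCV 4.12 (cv2) and the standard library are available. Lean on these libraries where they do the work, as an engineer would, in place of code of your own. Each camera call takes 0.05 s, during which the arm holds its last target. There are 200 camera calls.

## Task

The glue in the black printed cradle has set and the vise's tightening screw is already slack: open the ratchet vise so that the cradle is free between the jaws. With a fingertip press the red release paddle on the sliding jaw down gently and, keeping it down, push the sliding jaw back along its bar (its upright black handle is there to push against), without ramming it, until it is fully open against the end stop; then let the paddle spring up so that the ratchet locks again. Grip and lift nothing, leave the cradle lying where it is on the vise bed, and do not disturb the things around.

Things in the scene. Friction and masses are not known exactly. Their poses are not given: they have to be found in the camera images.
- vise: dark blue ratchet vise on a plywood board, 386 mm long, 96 mm wide. The board is 12 to 36 mm thick, different each time, so the vise stands higher or lower. Origin 36 mm below the board's top, nearly under the red paddle while the jaw is closed. Its x axis runs level along the bar from the fixed jaw (face at x = -115 mm, steel screw beyond) to the end stop: the sliding jaw opens toward +x. z is up
- jaw (a joint): travel of the sliding jaw along the vise's +x, m: about 0.002 to 0.006 at the start (2 to 6 mm of play about the cradle), 0.085 fully open against the end stop. It drags with about 2 N and has no spring. Unless the paddle is held down, a ratchet pawl stops it from opening by more than a few mm (teeth 9 mm apart)
- release (a joint): angle of the red release paddle, rad: 0 to 0.08 when sprung up with the pawl in the rack, 0.36 pressed right down. Pressed at its centre it sinks 33 mm per rad; the pawl is clear of the teeth from 0.17 rad (6 mm down) and full travel is 12 mm. It takes about 4 N to start it and 8 N at the bottom, and it springs back when let go. The paddle travels with the jaw
- paddle_top (a point): centre of the top of the red paddle (40 mm long along the bar, 28 mm wide), about 60 mm above the plywood board's top when up. It swings down about a cross pin that lies 33 mm farther on along the vise's +x and 28 mm lower
- handle_face (a point): middle of the face, toward the paddle, of the jaw's upright black push handle, 18 mm higher than the paddle's top. The handle is 60 mm wide, 14 mm thick and reaches from 14 mm below to 36 mm above the level of the paddle's top; its face is 31 mm from the paddle's centre along +x. On the paddle's other side, 35 mm from its centre, stands the jaw's block, its top level with the paddle's
- end_stop (a point): middle of the inner face of the end stop, a blue block across the end of the bar, 24 mm lower than the paddle's top (the block's top is 14 mm lower than the paddle's); the sliding jaw's carriage meets it when fully open. Pressing or pushing on any part of the vise with more than 60 N counts as forcing it
- cradle_centre (a point): centre of the black printed cradle between the jaws, 56 mm along the bar, 88 mm across it, 43 mm high, two open pockets on top; it lies loose on the vise bed, its top 11 mm higher than the paddle's; to be left alone
- blue_case: flat blue plastic case, 58 x 88 x 21 mm, lying loose to the left of the vise; origin at the centre of its underside; bystander
- pen_driver: black pen-shaped power driver, 121 mm long, 17 mm thick, lying loose at the front left; origin at the middle of its underside; bystander
- yellow_screwdriver: screwdriver with a yellow handle, 158 mm long, 28 mm high, lying loose at the front left; origin under its middle; bystander
- glue_tube: standing glue stick, green and white with a red cap, 29 mm wide, 129 mm high, loose behind the vise; origin at the centre of its underside; bystander
There are look-alikes about, which are no part of the job. Leave any blue look-alike of the part that bears cradle_centre alone.

How it is judged:
By the outcome, as a careful person would: the job done as asked, in the order asked, and still so for the second after the job is handed in, with the robot touching nothing.
It also fails if it takes over 35 s, if anything falls off the work surface, if the arm or the gripper's body presses on something with over 40 N, if the wrist force passes 120 N, or if a joint passes its speed limit or range.

## Working session

There is one attempt and no reset: what is moved stays moved. The work goes in short steps, Python scripts to look and compute and a tool call to move; the robot and the scene stay as the last step left them, time stands still between calls to the robot, and variables do not carry over. Pictures are saved under pics/ and viewed, at most 10 in all, crops included, and the job is handed in when it is done.

Besides the shell and the picture viewer there is one more tool, called after "Request:" as a command line: name --argument value ..., lists and objects as JSON in quotes. servo_tool: Moves the arm, as the interface text tells. Its arguments: {"type":"object","properties":{"commands":{"type":"array","items":{"type":"array","items":{"type":"array","items":{"type":"number"}}}}},"required":["commands"]}

```bash
mkdir -p pics; cat > h.py <<'E'
import numpy as np, cv2
from station import r
def snap(n,f):
    c=r.capture(n); cv2.imwrite(f,c["pixels"][:,:,::-1]); np.savez(f+".npz",**{k:np.array(c[k]) for k in("pixels","camera_matrix","R","t")}); return c
def ray(c,u,v):
    R=np.array(c["R"]);t=np.array(c["t"]);K=np.array(c["camera_matrix"])
    return -R.T@t, R.T@np.linalg.inv(K)@np.array([u,v,1.])
def onz(c,u,v,z):
    o,d=ray(c,u,v); return o+d*(z-o[2])/d[2]
def tri(a,b):
    (o1,d1),(o2,d2)=a,b
    s=np.linalg.lstsq(np.c_[d1,-d2],o2-o1,rcond=None)[0]
    p,q=o1+s[0]*d1,o2+s[1]*d2
    return (p+q)/2,np.linalg.norm(p-q)
E
python3 - <<'E'
from h import *
a=snap("scene","pics/s0.png");b=snap("top","pics/t0.png")
for c in(a,b):
    h=cv2.cvtColor(c["pixels"],cv2.COLOR_RGB2HSV)
    m=(((h[...,0]<8)|(h[...,0]>172))&(h[...,1]>150)&(h[...,2]>70)).astype('uint8')
    n,l,s,ce=cv2.connectedComponentsWithStats(m)
    for i in range(1,n):
        if s[i,4]>25: print(s[i],ce[i])
    print(-np.array(c["R"]).T@c["t"])
print(r.sense())
E
```

```text
[350 147  11  16 144] [355.04166667 154.375     ]
[166 207  12  11  58] [171.06896552 211.4137931 ]
[368 207  19  18 174] [377.7183908  213.56896552]
[287 253  10  40 148] [291.81081081 273.03378378]
[ 336  277   63   64 1021] [370.75122429 308.05582762]
[361 296   7   7  29] [363.89655172 299.48275862]
[423 310  36  34 127] [439.96850394 326.48818898]
[450 331  37  43 397] [468.30982368 352.89420655]
[464 340  33  38 157] [480.02547771 358.81528662]
[416 345  11  10  51] [420.68627451 349.39215686]
[ 391  353   51   47 1242] [417.08937198 377.53462158]
[610 352  11  11  87] [615.29885057 356.63218391]
[626 356  14  18 162] [632.91358025 364.2962963 ]
[499 362  30  38 203] [513.91133005 382.20197044]
[521 373  21  27 150] [531.45333333 386.38      ]
[459 380  12  11  64] [464.625 384.875]
[444 388  25  12 157] [455.40764331 395.39490446]
[-0.02862757 -0.27011419  0.99178528]
[278  91  14  17 194] [284.48453608  98.77835052]
[624  94  16  12 122] [631.7704918   99.18032787]
[613 100  10   9  74] [617.45945946 104.18918919]
[356 139  27  18 306] [367.83333333 147.46078431]
[602 208   7
[... 486 characters left out ...]
121943e+01, -1.48144396e+01]), 'joint_velocities': array([-0.1203934 , -0.11829517,  0.20462162,  0.0232433 ,  0.01537365,
        0.01698359]), 'effort': array([-1.93688593e-04, -3.91688883e+01,  1.87934214e+01,  4.23177034e+00,
        1.34674046e-02, -7.48809816e-05]), 'tcp_pos': array([0.26923066, 0.56345913, 0.23253092]), 'ee_rot': array([[ 9.02227594e-01, -4.31259525e-01, -7.68438454e-04],
       [-4.31260192e-01, -9.02225609e-01, -1.89655766e-03],
       [ 1.24603703e-04,  2.04252357e-03, -9.99997906e-01]]), 'wrist_force': array([ 0.13267676,  0.96915898, -0.03765736]), 'moment': array([-0.04679043, -0.03086369, -0.01002667]), 'gripper_force': 0.0, 'gripper_width': 0.9954887556323735}
```

View pics/s0.png

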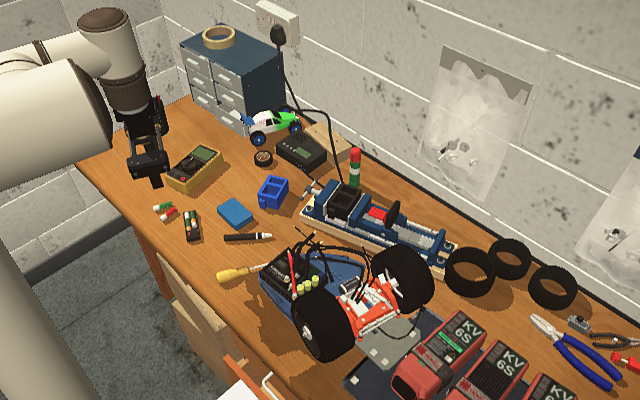

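View pics/t0.png

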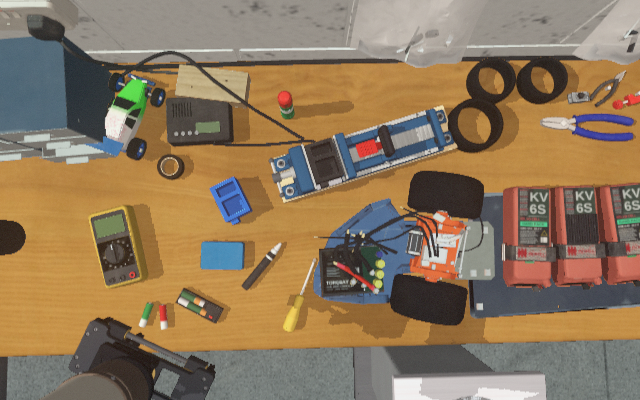

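The scene view shows the vise with its red paddle at (378,214). The top view shows the paddle at (368,147), the fixed jaw on the left and the end stop on the right near (440,125). Next I'll triangulate the paddle and crop around the vise.

```bash
python3 - <<'E'
from h import *
a=dict(np.load("pics/s0.png.npz"));b=dict(np.load("pics/t0.png.npz"))
print(tri(ray(a,377.7,213.1),ray(b,367.8,147.5)))
for p in [(0,0),(640,0),(0,400),(640,400)]: print(p,onz(b,*p,0).round(3))
i=b["pixels"][90:215,255:475,::-1]; j=a["pixels"][165:275,290:470,::-1]
cv2.imwrite("pics/c0.png",np.vstack([cv2.resize(i,(528,300),interpolation=2),cv2.resize(j,(528,300),interpolation=2)]))
E
```

```text
(array([0.61946544, 0.20831091, 0.0880725 ]), np.float64(0.0020353388716188416))
(0, 0) [0.976 0.994 0.   ]
(640, 0) [ 0.957 -0.424  0.   ]
(0, 400) [0.127 0.967 0.   ]
(640, 400) [ 0.089 -0.356  0.   ]
```

View pics/c0.png

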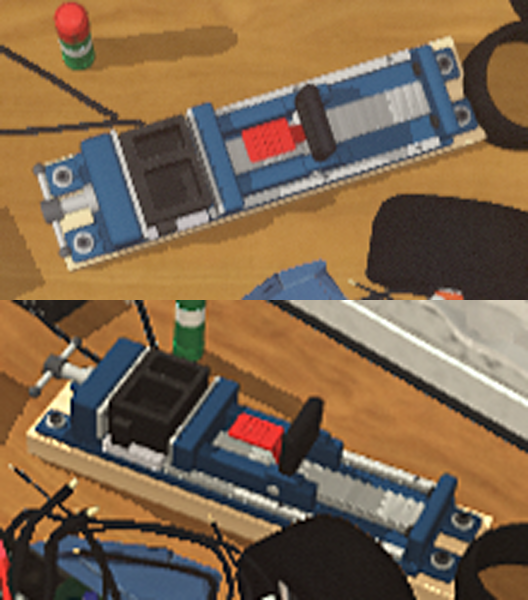

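```bash
cat > m.py <<'E'
from h import *
def toolmove(target,vx,s):
    R=np.array(s["ee_rot"]);p=np.array(s["tcp_pos"])
    y=np.r_[vx[:2],0];y/=np.linalg.norm(y);z=np.array([0,0,-1.]);x=np.cross(y,z)
    G=np.c_[x,y,z]
    rv=cv2.Rodrigues(R.T@G)[0].ravel()
    return (R.T@(np.array(target)-p)*1000).round(1),rv.round(3)
E
python3 - <<'E'
from m import *
b=dict(np.load("pics/t0.png.npz"))
P=[onz(b,255+u/2.4,90+v/2.4,0.028) for u,v in[(70,268),(487,138),(452,37),(38,163)]]
print(np.round(P,3))
d1=P[1]-P[0];d2=P[2]-P[3]
for d in(d1,d2): print(np.linalg.norm(d),np.degrees(np.arctan2(d[1],d[0])))
print("width",np.linalg.norm(P[0]-P[3]),np.linalg.norm(P[1]-P[2]))
print(onz(b,366.7,148.7,.088), "mid",np.mean(P,0))
vx=d1/np.linalg.norm(d1)+d2/np.linalg.norm(d2)
w=r.capture("wrist");s=r.sense();R=np.array(s["ee_rot"])
print("cam in tool",R.T@(-np.array(w["R"]).T@w["t"]-s["tcp_pos"]),R.T@np.array(w["R"])[2])
print(toolmove([.61,.215,.235],vx,s))
E
```

```text
[[0.519 0.379 0.028]
 [0.626 0.011 0.028]
 [0.716 0.038 0.028]
 [0.611 0.405 0.028]]
0.3830937780557363 -73.83161277117938
0.3821590710777345 -73.98826387783274
width 0.09589955833456135 0.09485574373637015
[0.61632382 0.2112125  0.088     ] mid [0.61799999 0.2083145  0.028     ]
cam in tool [ 0.06754241 -0.00024566 -0.15189054] [-2.50083245e-01 -5.95359898e-04  9.68224156e-01]
(array([457.7, 167.5,  -1.9]), array([ 0.002,  0.   , -0.727]))
```

Request:
servo_tool --commands '[[[1,46,17,0,0,0,-0.145],[1,92,34,0,0,0,-0.29],[1,138,50,0,0,0,-0.436],[1,184,67,-1,0,0,-0.58],[1,230,84,-1,0,0,-0.727]]]'

```text
time_s: 0.65
tcp_pos: [0.4388, 0.3905, 0.2345]
ee_rot: [[0.963, 0.271, -0.0], [0.271, -0.963, -0.0], [-0.0, 0.0, -1.0]]
wrist_force: [0.6, 1.0, -0.1]
gripper_width: 0.631
gripper_force: 0.0
```

```bash
python3 - <<'E'
from m import *
s=r.sense();a=np.radians(-73.9)
print(s["tcp_pos"],s["wrist_force"],s["gripper_width"],toolmove([.617,.21,.20],np.r_[np.cos(a),np.sin(a)],s))
E
```

```text
[0.43881641 0.39050406 0.23447061] [ 0.62256679  1.04016326 -0.09165287] 0.6305284970864526 (array([122.6, 222.1,  34.5]), array([ 0.   ,  0.   , -0.006]))
```

Request:
servo_tool --commands '[[[1,24,42,0,0,0,-0.006],[1,48,85,0,0,0,-0.006],[1,72,128,0,0,0,-0.006],[1,96,172,10,0,0,-0.006],[1,120,212,20,0,0,-0.006]]]'

```text
time_s: 1.15
tcp_pos: [0.611, 0.2179, 0.2145]
ee_rot: [[0.963, 0.271, 0.0], [0.271, -0.963, 0.0], [0.001, -0.0, -1.0]]
wrist_force: [1.2, 1.1, -0.4]
gripper_width: 0.173
gripper_force: 0.0
```

Request:
servo_tool --commands '[[[1,3,10,5,0,0,0],[1,3,10,10,0,0,0],[1,3,10,15,0,0,0],[1,3,10,15,0,0,0],[1,3,10,15,0,0,0]]]'

```text
time_s: 1.65
tcp_pos: [0.6147, 0.2121, 0.2]
ee_rot: [[0.962, 0.273, 0.001], [0.273, -0.962, 0.0], [0.001, -0.0, -1.0]]
wrist_force: [-0.1, 0.3, -0.1]
gripper_width: 0.005
gripper_force: 0.0
```

```bash
python3 - <<'E'
from m import *
c=snap("wrist","pics/w0.png");s=r.sense();print(s["tcp_pos"],s["wrist_force"],s["gripper_width"])
R=np.array(s["ee_rot"])
def proj(X):
    q=np.array(c["R"])@X+c["t"];q=c["camera_matrix"]@q;return q[:2]/q[2]
print("tip",proj(s["tcp_pos"]+.011*R[:,2]))
h=cv2.cvtColor(c["pixels"],cv2.COLOR_RGB2HSV)
m=(((h[...,0]<8)|(h[...,0]>172))&(h[...,1]>150)&(h[...,2]>70)).astype('uint8')
n,l,S,ce=cv2.connectedComponentsWithStats(m)
for i in range(1,n):
    if S[i,4]>50: print(S[i],ce[i],onz(c,*ce[i],.088))
E
```

```text
[0.61486802 0.21208558 0.20023274] [-0.42933346 -0.18241203  0.06635352] 0.0034967935915417286
tip [323.8819567  248.46872177]
[ 101    0   63   34 1494] [137.18273092  13.67001339] [0.71281614 0.38037531 0.088     ]
[ 301  179   61   33 1797] [328.69616027 194.56316082] [0.62154078 0.20948469 0.088     ]
[518 396  36   4 138] [536.23188406 397.53623188] [ 0.48087242 -0.04324394  0.088     ]
```

View pics/w0.png

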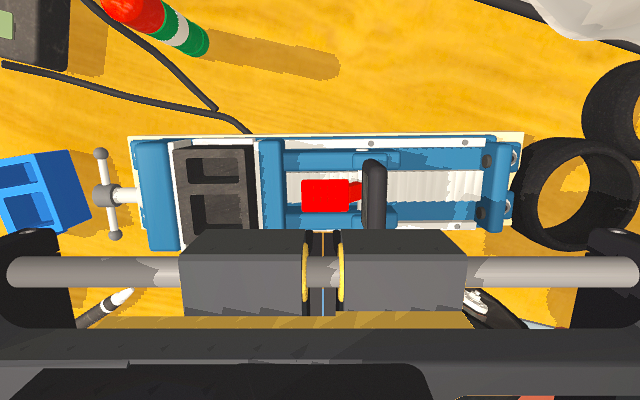

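The wrist view shows the paddle at columns 301–349 and rows 179–212 (centre about (326,195)), the handle face near column 362, and the black cradle at columns 175–258. The blue look-alike is at the left edge.

```bash
python3 - <<'E'
from m import *
b=dict(np.load("pics/t0.png.npz"));a=dict(np.load("pics/s0.png.npz"));c=dict(np.load("pics/w0.png.npz"))
P,e=tri(ray(c,325.5,195.3),ray(b,366.7,148.7));print(P,e)
print(tri(ray(c,325.5,195.3),ray(a,376.5,213)))
an=np.radians(-73.9);v=np.array([np.cos(an),np.sin(an),0])
p=onz(c,325.5,195.3,.088);print(p)
print(onz(c,301,195.5,.088)-p,onz(c,349,195.5,.088)-p, (onz(c,363,193,.106)-p)@v)
s=r.sense()
for d in(12,14): print(toolmove(p+d/1000*v+[0,0,.023],v,s))
E
```

```text
[0.61801093 0.21061415 0.07856558] 0.0010968918317692772
(array([0.61995004, 0.21141756, 0.08597942]), np.float64(0.0006854831342179683))
[0.6202162  0.21185221 0.088     ]
[-0.00571164  0.01943959  0.        ] [ 0.005158   -0.01873629  0.        ] 0.028697303639453966
(array([ 5. , 13.7, 89.2]), array([-0.   , -0.001, -0.004]))
(array([ 5.1, 15.7, 89.2]), array([-0.   , -0.001, -0.004]))
```

Request:
servo_tool --commands '[[[1,5,10,20,0,0,0],[1,5,10,45,0,0,0],[1,5,10,70,0,0,0],[1,5,10,85,0,0,0],[1,5,10,89,0,0,0]]]'

```text
time_s: 2.2
tcp_pos: [0.6217, 0.2028, 0.1089]
ee_rot: [[0.962, 0.272, -0.003], [0.272, -0.962, -0.001], [-0.003, 0.001, -1.0]]
wrist_force: [-0.4, 0.0, 0.6]
gripper_width: 0.004
gripper_force: 0.0
```

Request:
servo_tool --commands '[[[1,0,0,2,0,0,0],[1,0,0,4,0,0,0],[1,0,0,6,0,0,0],[1,0,0,8,0,0,0],[1,0,0,10,0,0,0]]]'

```text
time_s: 2.7
tcp_pos: [0.6231, 0.2026, 0.1009]
ee_rot: [[0.963, 0.271, 0.001], [0.271, -0.963, 0.0], [0.001, -0.0, -1.0]]
wrist_force: [0.5, 0.1, -0.8]
gripper_width: 0.008
gripper_force: 0.0
```

Request:
servo_tool --commands '[[[1,0,0,1,0,0,0],[1,0,0,2,0,0,0],[1,0,0,3,0,0,0],[1,0,0,4,0,0,0],[1,0,0,5,0,0,0]]]'

```text
time_s: 3.2
tcp_pos: [0.6229, 0.2031, 0.098]
ee_rot: [[0.962, 0.272, 0.001], [0.272, -0.962, 0.001], [0.001, -0.0, -1.0]]
wrist_force: [-6.1, 3.9, 12.1]
gripper_width: 0.007
gripper_force: 6.3
```

Request:
servo_tool --commands '[[[1,0,0,0.5,0,0,0],[1,0,0,1,0,0,0],[1,0,0,1.5,0,0,0],[1,0,0,2,0,0,0],[1,0,0,2,0,0,0]]]'

```text
time_s: 3.7
tcp_pos: [0.6229, 0.2035, 0.0976]
ee_rot: [[0.962, 0.272, 0.002], [0.272, -0.962, 0.001], [0.002, -0.001, -1.0]]
wrist_force: [-8.6, 2.1, 15.5]
gripper_width: 0.006
gripper_force: 7.9
```

```bash
python3 - <<'E'
from m import *
s=r.sense();print(s["tcp_pos"],s["wrist_force"],s["moment"])
c=snap("wrist","pics/w1.png")
a=snap("scene","pics/s1.png")
i=a["pixels"][150:270,300:460,::-1]
cv2.imwrite("pics/c1.png",np.vstack([cv2.resize(i,(480,360),interpolation=2),cv2.resize(c["pixels"][120:260,220:440,::-1],(480,240))]))
E
```

```text
[0.62286138 0.20352646 0.09756208] [-8.55269786  2.12446245 15.49916333] [ 0.52257176  2.37205664 -0.00984432]
```

View pics/c1.png

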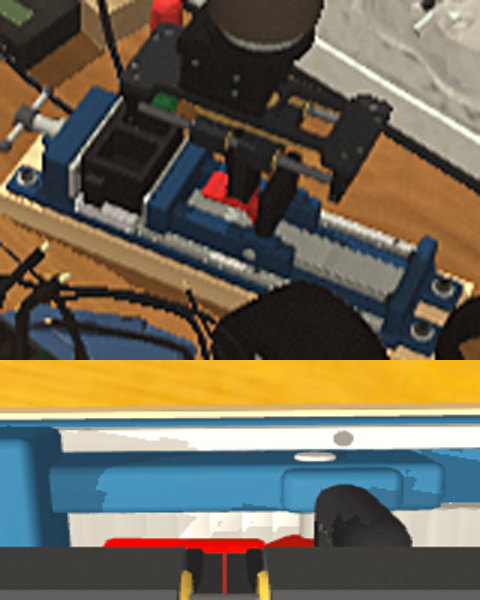

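The fingertip rests on the paddle's right half, beside the handle. I'll tilt the tool slightly to match the pressed paddle's slope, which gives a better lever.

Request:
servo_tool --commands '[[[1,0,0,0,0.04,0,0],[1,0,0.5,0,0.08,0,0],[1,0,1,0,0.12,0,0],[1,0,1.5,0,0.16,0,0],[1,0,2,0,0.2,0,0]]]'

```text
time_s: 4.3
tcp_pos: [0.6233, 0.2024, 0.0979]
ee_rot: [[0.962, 0.268, -0.053], [0.273, -0.942, 0.195], [0.003, -0.202, -0.979]]
wrist_force: [-7.4, 2.2, 16.2]
gripper_width: 0.003
gripper_force: 8.1
```

Request:
servo_tool --commands '[[[1,0,0.2,1,0,0,0],[1,0,0.4,2,0,0,0],[1,0,0.6,3,0,0,0],[1,0,0.8,4,0,0,0],[1,0,0.8,4,0,0,0]]]'

```text
time_s: 4.8
tcp_pos: [0.6236, 0.2013, 0.0926]
ee_rot: [[0.962, 0.267, -0.052], [0.272, -0.943, 0.192], [0.002, -0.199, -0.98]]
wrist_force: [-4.4, 0.8, 11.9]
gripper_width: 0.006
gripper_force: 5.8
```

Request:
servo_tool --commands '[[[1,0,0.2,1,0,0,0],[1,0,0.4,2,0,0,0],[1,0,0.5,2.5,0,0,0],[1,0,0.5,2.5,0,0,0],[1,0,0.5,2.5,0,0,0]]]'

```text
time_s: 5.3
tcp_pos: [0.6237, 0.2012, 0.092]
ee_rot: [[0.962, 0.268, -0.052], [0.273, -0.942, 0.193], [0.003, -0.199, -0.98]]
wrist_force: [-7.4, 0.4, 18.7]
gripper_width: 0.003
gripper_force: 9.1
```

```bash
python3 - <<'E'
from m import *
s=r.sense();print(s["tcp_pos"],s["wrist_force"])
c=snap("wrist","pics/w2.png")
a=snap("scene","pics/s2.png")
i=a["pixels"][150:270,300:460,::-1]
cv2.imwrite("pics/c2.png",np.vstack([cv2.resize(i,(480,360),interpolation=2),cv2.resize(c["pixels"][120:260,220:440,::-1],(480,240))]))
E
```

```text
[0.62371344 0.20118675 0.0919509 ] [-7.44070539  0.35469149 18.71851906]
```

View pics/c2.png

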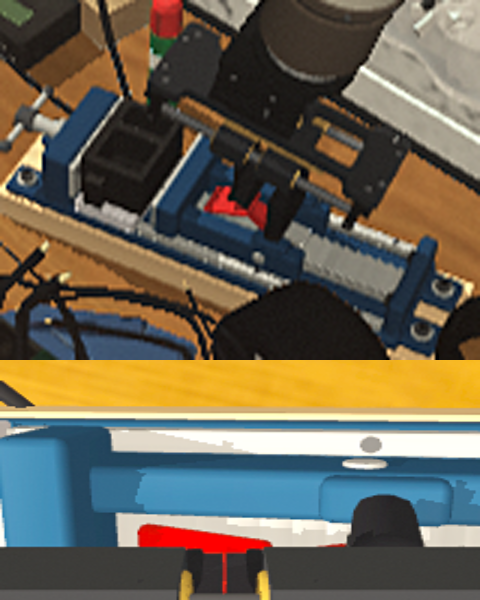

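The paddle is visibly tilted down, with the finger left of the handle. I'll push along the bar now.

Request:
servo_tool --commands '[[[1,0,2,-0.4,0,0,0],[1,0,4,-0.8,0,0,0],[1,0,6,-1.2,0,0,0],[1,0,8,-1.6,0,0,0],[1,0,10,-2,0,0,0]]]'

```text
time_s: 5.9
tcp_pos: [0.6266, 0.1914, 0.092]
ee_rot: [[0.962, 0.268, -0.052], [0.273, -0.942, 0.193], [0.003, -0.199, -0.98]]
wrist_force: [-7.3, 0.3, 18.2]
gripper_width: 0.007
gripper_force: 9.1
```

Request:
servo_tool --commands '[[[1,0,3,-0.6,0,0,0],[1,0,6,-1.2,0,0,0],[1,0,9,-1.8,0,0,0],[1,0,12,-2.4,0,0,0],[1,0,15,-3,0,0,0]]]'

```text
time_s: 6.4
tcp_pos: [0.6309, 0.1766, 0.092]
ee_rot: [[0.962, 0.268, -0.051], [0.273, -0.942, 0.193], [0.003, -0.199, -0.98]]
wrist_force: [-7.6, -0.3, 18.2]
gripper_width: 0.005
gripper_force: 9.1
```

```bash
python3 - <<'E'
from m import *
s=r.sense();print(s["tcp_pos"],s["wrist_force"])
c=r.capture("wrist")
a=snap("scene","pics/s3.png")
i=a["pixels"][150:270,300:460,::-1]
cv2.imwrite("pics/c3.png",np.vstack([cv2.resize(i,(480,360),interpolation=2),cv2.resize(c["pixels"][120:260,220:440,::-1],(480,240))]))
E
```

```text
[0.63093515 0.17663863 0.09198116] [-7.58249005 -0.33278933 18.16669005]
```

View pics/c3.png

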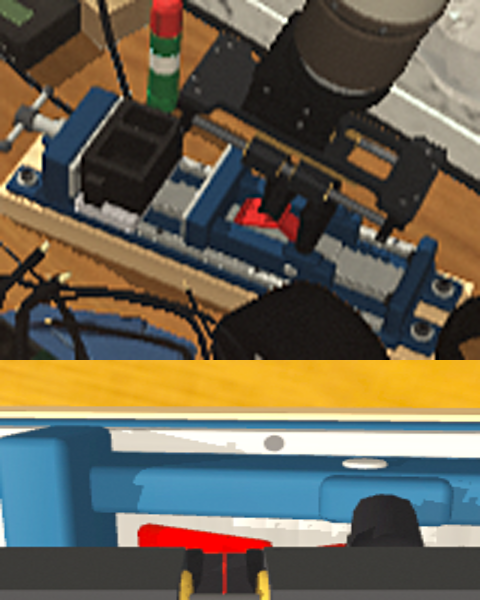

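The jaw has opened about 25 mm and moves with the finger, and the cradle is staying put.

Request:
servo_tool --commands '[[[1,0,4,-0.8,0,0,0],[1,0,8,-1.6,0,0,0],[1,0,12,-2.4,0,0,0],[1,0,16,-3.2,0,0,0],[1,0,20,-4,0,0,0]]]'

```text
time_s: 7.0
tcp_pos: [0.6367, 0.157, 0.092]
ee_rot: [[0.962, 0.268, -0.051], [0.273, -0.942, 0.193], [0.004, -0.199, -0.98]]
wrist_force: [-5.4, 0.3, 17.8]
gripper_width: 0.005
gripper_force: 9.0
```

Request:
servo_tool --commands '[[[1,0,4,-0.8,0,0,0],[1,0,8,-1.6,0,0,0],[1,0,12,-2.4,0,0,0],[1,0,16,-3.2,0,0,0],[1,0,19,-3.8,0,0,0]]]'

```text
time_s: 7.5
tcp_pos: [0.6423, 0.1382, 0.092]
ee_rot: [[0.962, 0.268, -0.05], [0.273, -0.943, 0.192], [0.005, -0.199, -0.98]]
wrist_force: [-6.1, 0.7, 18.6]
gripper_width: 0.003
gripper_force: 8.9
```

Request:
servo_tool --commands '[[[1,0,2,-0.4,0,0,0],[1,0,4,-0.8,0,0,0],[1,0,6,-1.2,0,0,0],[1,0,8,-1.6,0,0,0],[1,0,9,-1.8,0,0,0]]]'

```text
time_s: 8.0
tcp_pos: [0.6444, 0.1311, 0.092]
ee_rot: [[0.962, 0.268, -0.05], [0.273, -0.942, 0.195], [0.005, -0.201, -0.979]]
wrist_force: [-7.5, 6.9, 18.7]
gripper_width: 0.009
gripper_force: 10.3
```

Request:
servo_tool --commands '[[[1,0,1,-0.2,0,0,0],[1,0,2,-0.4,0,0,0],[1,0,2.5,-0.5,0,0,0],[1,0,3,-0.6,0,0,0],[1,0,3,-0.6,0,0,0]]]'

```text
time_s: 8.5
tcp_pos: [0.6446, 0.1304, 0.0927]
ee_rot: [[0.962, 0.269, -0.051], [0.274, -0.941, 0.197], [0.005, -0.204, -0.979]]
wrist_force: [-8.0, 9.9, 22.1]
gripper_width: 0.009
gripper_force: 12.1
```

```bash
python3 - <<'E'
from m import *
s=r.sense();print(s["tcp_pos"],s["wrist_force"])
c=r.capture("wrist")
a=snap("scene","pics/s4.png");b=snap("top","pics/t4.png")
i=a["pixels"][150:270,300:460,::-1];j=b["pixels"][90:210,260:480,::-1]
cv2.imwrite("pics/c4.png",np.vstack([cv2.resize(i,(440,330),interpolation=2),cv2.resize(j,(440,240),interpolation=2)]))
E
```

```text
[0.64459402 0.13036515 0.09267076] [-7.98030195  9.87967148 22.13842698]
```

View pics/c4.png

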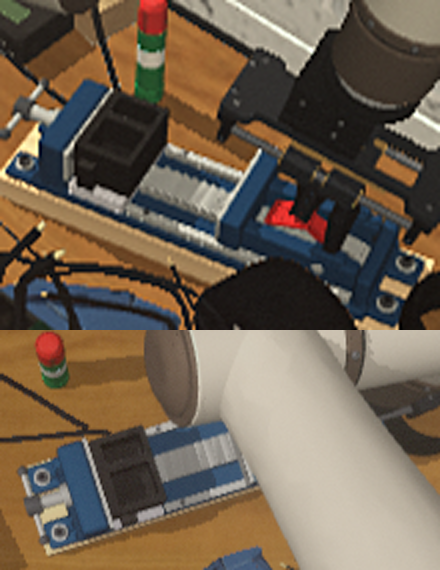

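```bash
python3 - <<'E'
from m import *
a=dict(np.load("pics/s0.png.npz"));d=dict(np.load("pics/s4.png.npz"));e=dict(np.load("pics/s3.png.npz"))
an=np.radians(-73.9);v=np.array([np.cos(an),np.sin(an),0])
p=onz(a,371.8,193.6,.0875);q=onz(d,400,205.3,.0875);print("rough travel",(q-p)@v,(q-p)@[-v[1],v[0],0])
# template: jaw block far-top corner patch, s0 -> s4
x0,y0=364,188
T=a["pixels"][y0-6:y0+22,x0-8:x0+12]  # 20x28
S=d["pixels"][180:250,370:425]
m=cv2.matchTemplate(S,T,cv2.TM_CCOEFF_NORMED);_,mx,_,l=cv2.minMaxLoc(m)
u=(370+l[0]+8,180+l[1]+6)
print(mx,u,[(onz(d,*u,z)-onz(a,x0,y0,z))@v for z in(.08,.0875)])
c=snap("wrist","pics/w5.png")["pixels"][100:240,200:560,::-1]
i=np.hstack([a["pixels"][170:270,320:460,::-1],d["pixels"][170:270,320:460,::-1]])
cv2.imwrite("pics/c5.png",np.vstack([cv2.resize(c,(784,300)),cv2.resize(i,(784,280),interpolation=2)]))
E
```

```text
rough travel 0.0759525289157438 -0.002701157459261811
0.43448108434677124 (393, 202) [np.float64(0.0827769211046791), np.float64(0.08209602953560022)]
```

View pics/c5.png

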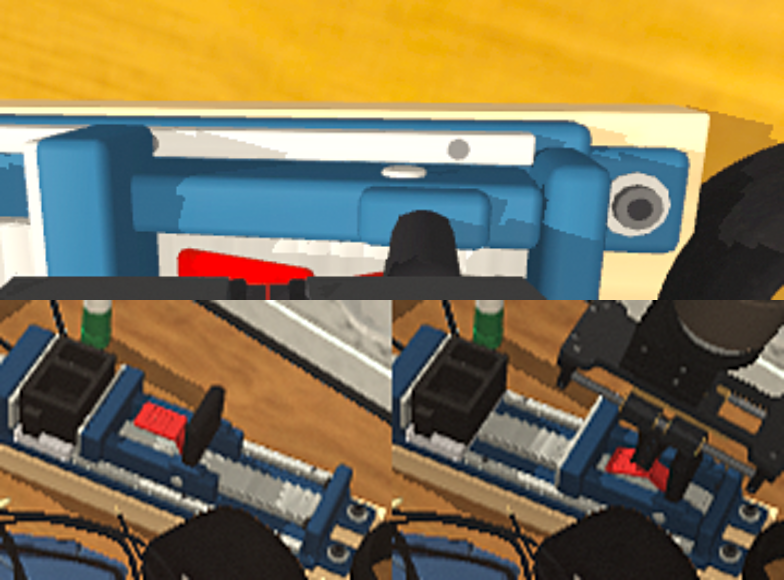

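The carriage meets the end stop: in the wrist view its end at column 540 touches the stop block. I'll let the paddle up by lifting straight.

Request:
servo_tool --commands '[[[1,0,-0.6,-3,0,0,0],[1,0,-1.2,-6,0,0,0],[1,0,-2,-10,0,0,0],[1,0,-3,-15,0,0,0],[1,0,-4,-20,0,0,0]]]'

```text
time_s: 9.2
tcp_pos: [0.6441, 0.1259, 0.1068]
ee_rot: [[0.963, 0.265, -0.055], [0.271, -0.943, 0.191], [-0.001, -0.199, -0.98]]
wrist_force: [0.1, 0.1, -0.5]
gripper_width: 0.008
gripper_force: 0.0
```

Request:
servo_tool --commands '[[[1,0,-4,-15,0,0,0],[1,0,-8,-35,0,0,0],[1,0,-14,-60,0,0,0],[1,0,-20,-85,0,0,0],[1,0,-24,-100,0,0,0]]]'

```text
time_s: 9.7
tcp_pos: [0.6443, 0.1296, 0.2131]
ee_rot: [[0.962, 0.267, -0.05], [0.271, -0.943, 0.192], [0.004, -0.198, -0.98]]
wrist_force: [-0.4, -0.7, 0.5]
gripper_width: 0.004
gripper_force: 0.0
```

Request:
servo_tool --commands '[[[1,0,0,0,-0.1,0,0],[1,0,0,0,-0.2,0,0],[1,0,0,0,-0.2,0,0],[1,0,0,0,-0.2,0,0],[1,0,0,0,-0.2,0,0]]]'

```text
time_s: 10.2
tcp_pos: [0.6437, 0.1292, 0.2102]
ee_rot: [[0.963, 0.27, -0.0], [0.27, -0.963, 0.001], [0.0, -0.001, -1.0]]
wrist_force: [0.7, -0.3, 0.5]
gripper_width: 0.006
gripper_force: 0.0
```

```bash
python3 - <<'E'
from m import *
s=r.sense();print(s["tcp_pos"],s["wrist_force"])
c=snap("wrist","pics/w6.png");a=snap("scene","pics/s6.png")["pixels"][150:270,300:460,::-1]
cv2.imwrite("pics/c6.png",np.vstack([cv2.resize(c["pixels"][90:290,:,::-1],(640,200)),cv2.resize(a,(480,360),interpolation=2)[:, :].copy() if 0 else cv2.copyMakeBorder(cv2.resize(a,(480,360),interpolation=2),0,0,0,160,0)]))
E
```

```text
[0.64372994 0.12916779 0.21015095] [ 0.67253525 -0.31567356  0.46023663]
```

View pics/c6.png

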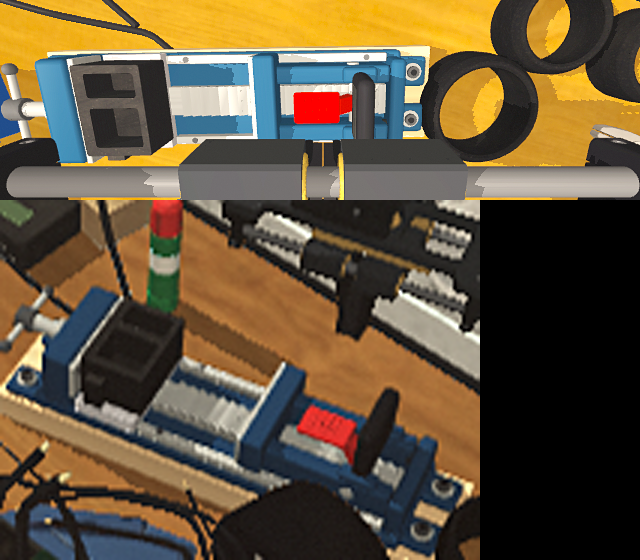

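```bash
python3 - <<'E'
from m import *
c=dict(np.load("pics/w0.png.npz"));d=dict(np.load("pics/w6.png.npz"))
an=np.radians(-73.9);v=np.array([np.cos(an),np.sin(an),0])
def cen(c):
    h=cv2.cvtColor(c["pixels"],cv2.COLOR_RGB2HSV)
    m=(((h[...,0]<8)|(h[...,0]>172))&(h[...,1]>150)&(h[...,2]>70)).astype('uint8')
    m[:150]=0;m[240:]=0
    n,l,S,ce=cv2.connectedComponentsWithStats(m);i=1+np.argmax(S[1:,4]);return onz(c,*ce[i],.087)
print((cen(d)-cen(c))@v)
E
```

```text
0.08039914037639796
```

```bash
python3 -c "
from station import r
print(r.finish_job())"
```

```text
the job is handed in; nothing more can be done
None
```

I opened the vise fully against the end stop (about 80 mm of measured jaw travel), let the paddle spring back up, left the cradle lying on the bed, and handed the job in; the judge returned no verdict.

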